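Start the big screw in the clamped timber

TASK

Take the yellow screwdriver out of its wooden stand, set its bit in the recess of the brass screw that still stands proud of the steel plate and, pushing down firmly but not violently while you turn clockwise, drive the screw between half a turn and one full turn so that it cuts its first thread. Then put the screwdriver back in its stand, fully down and upright. Turn the screw only with the screwdriver, and leave everything else on the bench alone.

Things in the scene. Friction and masses are not known exactly. Their poses are not given: they have to be found in the camera images.
- timber: timber 250 (its x) x 90 (its y) x 45 mm tall, clamped down, immovable; origin: centre of its underside. On it a steel plate 130 x 60 x 3 mm (top 48 mm above the bench) with two brass screws already home at timber x = -80 and +20 mm; the one to drive stands between them at x = -30, y = 0. A steel clamp with a red handle, 100 mm high, stands over its +x end, at x = 90 mm.
- deck_screw: the brass screw to drive, upright in its pilot hole, rigid, unable to lean: head 28 mm in diameter, 8.5 mm tall, its rim 20.5 mm above the plate at the start (68.5 mm above the bench). Origin on its axis, at plate height at the start; it sinks 6 mm a full turn but does not turn. The push on it grows steeply as the hand goes down (some 5 to 10 N per mm) and fades as it sinks; over 31 N is violent.
- screw_recess (a point): centre of the flat floor of the round, worn recess in the screw's head (22 mm in diameter, 3.5 mm deep), 65 mm above the bench at the start. The bit turns the screw only by the friction of its square end on this floor, in proportion to the push: under 12 N or off-centre it slips round, at 15 N it half slips, 19 to 26 N held through the stroke drives the screw.
- screw_turn (a joint): how far the screw is driven, rad: 0 at the start, growing clockwise seen from above (negative about world z). A red mark on the rim shows it (towards the timber's +x at 0). The thread resists with 0.045 N m and stays where left. Pushing without turning does nothing; turning anticlockwise under push unscrews it: lift the bit clear before turning back for another stroke.
- driver: the screwdriver to use, loose, about 160 g, upright in its stand: origin at the centre of its bit's flat end, z up along the handle. Bit 12 x 12 mm square, 8 mm long; shaft 9 mm in diameter; black flange 40 mm in diameter from 70 to 76 mm above the tip; square yellow handle 30 x 30 mm, flats facing the driver's x and y, from 76 to 150 mm above the tip. Level bit = full grip on the screw.
- driver_tip (a point): the tip of the bit (the driver's origin).
- driver_grip (a point): point on the handle's axis 120 mm above the tip, a good height to grip it.
- stand: fixed plywood stand for the screwdriver, 90 x 90 mm, 85 mm tall; origin at the centre of its underside. The driver's shaft hangs through the 24 mm hole in its top and the flange rests on the top.
- stand_mouth (a point): centre of the hole's mouth, in the stand's top face, 85 mm above the bench. With the driver home its tip hangs 70 mm below this point.
- glue: yellow glue bottle with an orange cap, 60 mm in diameter, 170 mm tall, standing upright (origin: centre of its underside). Bystander.
- screw_tin: round open steel tin of screws, 68 mm in diameter, 48 mm tall with its screws (origin: centre of its underside). Bystander.
- mallet: mallet with a dark wooden handle, 260 mm long, lying (origin: at its underside). Bystander.
- flat_driver: slim screwdriver with a red handle, 200 mm long, lying flat; the wrong one for this screw (origin: at its underside). Bystander.
- tape: black tape measure, 70 x 35 x 65 mm tall (origin: centre of its underside). Bystander.
- try_square: try square, dark wooden stock 120 mm long, steel blade 170 mm, 15 mm high (origin: centre of the stock's underside). Bystander.
- offcut: pale wood offcut, 110 x 60 x 45 mm tall (origin: centre of its underside). Bystander.
Not all that is in view belongs to the job. Leave any blue look-alike of the driver alone.

How it is judged:
By the outcome, as a careful person would: the job done as asked, in the order asked, and still so for the second after the job is handed in, with the robot touching nothing.
It also fails if it takes over 72 s, if anything falls off the work surface, if the arm or the gripper's body presses on something with over 40 N, if the wrist force passes 120 N, or if a joint passes its speed limit or range.

ROBOT

A 7-joint arm with a two-finger parallel gripper is mounted at the origin on the work surface. World frame = base frame: x ahead of the robot, y to its left, z up, the work surface at z = 0. Lengths are in m, angles in rad, forces in N, time in s.
With the tool pointing down it reaches from about 0.4 to 0.85 m from the base axis. Payload 10.4 kg.
Tool frame: the origin (TCP) lies at the very end of the fingers, on their centre line; the grasp point (between the pads) lies 19 mm behind it (manip.tcp_to_grasp is the z of the grasp point in the tool frame, in m); z points along the fingers, x is the direction in which the jaws open and shut, and the axes are right-handed (so a half turn about z gives the same grasp; the last joint's range is limited). The gripper opens to 85 mm and grips with 20 to 120 N. Pads are 22 mm wide; open, the fingers measure 114 mm over their backs; the gripper's body (76 mm by 85 mm) begins 54 mm behind the grasp point. The pads swing forward as they close: fully open they stand 13 mm farther back than shut.
Start: joints at [1.177, 0.332, -0.065, 1.46, 0.022, 1.35, -0.088], TCP at [0.226, -0.583, 0.231] pointing down, gripper open.
Joint ranges: [-2.6, 2.6], [-0.5, 2.12], [-1.47, 1.34], [0.16, 2.42], [-1.27, 4.41], [0.06, 2.06], [-2.6, 2.6]. Speed limits (rad/s): [2.22, 2.22, 2.79, 2.79, 3.14, 3.14, 3.14].

INTERFACE

Orientations are given as a unit quaternion [x, y, z, w].
In Python, from workcell import manip gives the robot as it stands.
- The arm moves only by the tool servo_tool, never from a script. Its argument "moves" is a list of rows, each an object with "travel": the shift along the tool's x, y, z in mm, a list of three; "dr": the turn, a rotation vector about the tool's x, y, z in degrees, a list of three. A call has 1 to 12 rows; each row shifts and turns the commanded pose from where the row before left it, along the tool's axes as they then stand; what a row does not reach is not made up. A row lasts 1/8 s, in which the tool goes at most 62.5 mm and 10.7 degrees, less where a joint would pass 70% of its speed; a pose out of reach is approached as far as the arm can. A call is refused whole if a number of a shift passes 62.5 or a number of a turn 10.7, either way. A call with a gripper value outside its range is refused whole. "claw" is the closure, from 0 (fully open) to 1 (shut), set as the call begins (left out, the last holds). The fingers move at their own pace and stop on an object; "squeeze" is the grip in N (left out, the last holds). Time passes only in rows, so rows that do not move let the fingers close. It gives the time, the measured TCP pose, the force and the opening at its end, in the units of the state.
- manip.get_obs(): the state, without advancing time (a new reading comes with each control period).
- manip.camera(name): name is "scene" or "top"; returns the picture (480x640x3 uint8, blue, green, red); there is no depth.
- manip.calibration(name): a dict with "intrinsics" (3x3 intrinsics, pixels), "view" (4x4, takes a point from world to camera coordinates). Camera axes: x right, y down, z forward; pixel columns grow to the right and rows downward; lengths in m; the calibration is good to about 2 mm. A picture is of the moment at which its call begins. calibration takes no time and is no camera call.
- manip.hand_in(): hands the job in, once; it reports no verdict.
The state is a dict: "clock": time; "joint_pos": joint angles; "joint_velocities": joint speeds; "tau": joint torques, N m; "position": TCP position; "ee_rot": TCP orientation; "ft_force": force on the tool from outside, world axes, zero at the start; "torque": the same for the moment, N m; "grip_width": opening from 0.0 (shut) to 1.0 (fully open).
Only numpy, scipy, OpenCV 4.12 (cv2) and the standard library are available. Lean on these libraries where they do the work, as an engineer would, in place of code of your own. Each camera call takes 0.05 s, during which the arm holds its last target. There are 200 camera calls.

## Working session

There is one attempt and no reset: what is moved stays moved. The work goes in short steps, Python scripts to look and compute and a tool call to move; the robot and the scene stay as the last step left them, time stands still between calls to the robot, and variables do not carry over. Pictures are saved under pics/ and viewed, on a budget of 10 in all, crops included, one or two more only if the job needs it, and the job is handed in when it is done.

Besides the shell and the picture viewer there is one more tool, called as name([rows], argument=value, ...), one row to a line, values as JSON. servo_tool: Moves the arm, as the interface text tells. Its arguments: {"type":"object","properties":{"moves":{"type":"array","items":{"type":"object","properties":{"travel":{"type":"array","items":{"type":"number"}},"dr":{"type":"array","items":{"type":"number"}}}}},"claw":{"type":"number"},"squeeze":{"type":"number"}},"required":["moves"]}

```bash
mkdir -p pics; cat > h.py <<'E'
import numpy as np, cv2
from workcell import manip
def cal(n):
    c=manip.calibration(n); return np.array(c["intrinsics"]),np.array(c["view"])
def ray(n,u,v):
    K,V=cal(n); d=V[:3,:3].T@np.linalg.inv(K)@[u,v,1]; return -V[:3,:3].T@V[:3,3],d
def onz(n,u,v,z):
    o,d=ray(n,u,v); return o+d*(z-o[2])/d[2]
def tri(a,b):
    (o1,d1),(o2,d2)=ray(*a),ray(*b); d1=d1/np.linalg.norm(d1); d2=d2/np.linalg.norm(d2)
    s=np.linalg.lstsq(np.c_[d1,-d2],o2-o1,rcond=None)[0]; p,q=o1+s[0]*d1,o2+s[1]*d2
    return (p+q)/2,np.linalg.norm(p-q)
def proj(n,p):
    K,V=cal(n); q=K@(V[:3,:3]@p+V[:3,3]); return q[:2]/q[2]
E
python3 - <<'E'
from h import *
a=manip.camera("scene");b=manip.camera("top")
cv2.imwrite("pics/s0.png",a);cv2.imwrite("pics/t0.png",b)
for n in("scene","top"):
    K,V=cal(n);print(n,K.tolist(),(-V[:3,:3].T@V[:3,3]).round(3),V[2,:3].round(3))
o=manip.get_obs();print(o["ee_rot"],o["clock"],manip.tcp_to_grasp)
E
```

```text
scene [[462.8625992721012, 0.0, 320.12194615595973], [0.0, 462.8625992721012, 233.18691045170576], [0.0, 0.0, 1.0]] [ 1.101 -0.578  0.828] [-0.523  0.545 -0.655]
top [[435.7716688960478, 0.0, 320.7876055819633], [0.0, 435.7716688960478, 243.2597492610639], [0.0, 0.0, 1.0]] [4.740e-01 1.000e-03 1.104e+00] [ 0.092  0.014 -0.996]
[ 8.25321207e-01 -5.64663203e-01 -5.12771863e-04 -3.31971481e-04] 0.1 -0.0187
```

View pics/s0.png

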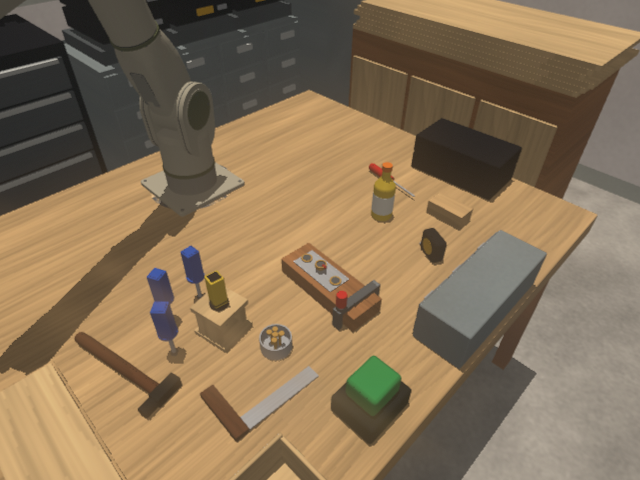

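View pics/t0.png

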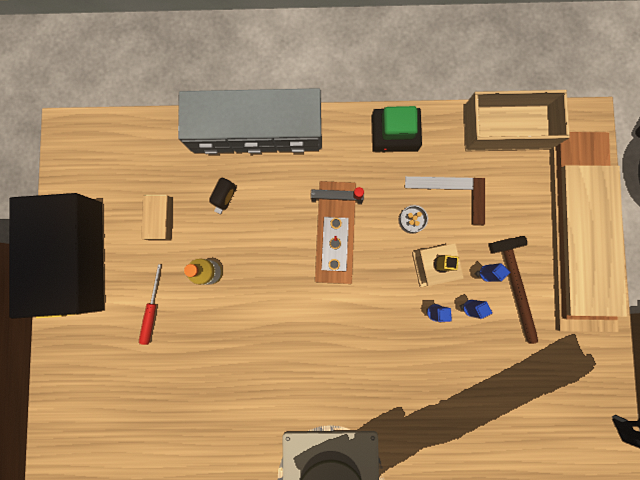

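The scene view shows the yellow driver in its stand at (217,290) and three blue look-alikes at (160,287), (192,265) and (165,322). The brass screws sit on the plate at about (307,258), (320,267) and (335,281). In the top view the driver is at (447,263), the look-alikes at (494,272), (477,309) and (440,313), and the screw at (335,243). Only the one in the stand is yellow. I'll confirm that and measure with an enlarged crop.

```bash
python3 - <<'E'
from h import *
a=cv2.imread("pics/s0.png");b=cv2.imread("pics/t0.png")
def cr(im,u,v,w,h,s): return cv2.resize(im[v:v+h,u:u+w],None,fx=s,fy=s,interpolation=cv2.INTER_CUBIC)
A=np.hstack([cr(a,180,250,80,60,5),cr(a,290,240,80,60,5)])
B=np.hstack([cr(b,405,230,80,60,5),cr(b,300,215,80,60,5)])
cv2.imwrite("pics/c1.png",np.vstack([A,B]))
E
```

```text
(no output)
```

View pics/c1.png

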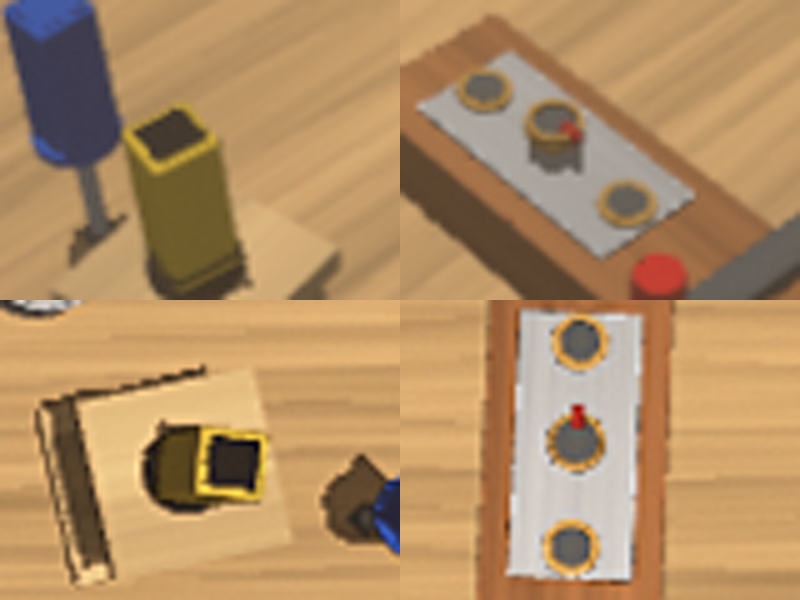

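The crop confirms the driver in the stand is yellow. Its handle-top centre is at about (451.4,262.8) in top and (214.2,277.4) in scene. The middle screw stands proud with a red mark, with its rim at about (335.2,243.2) in top and (320.6,264) in scene. Next I'll refine these with masks and triangulate.

```bash
python3 - <<'E'
from h import *
a=cv2.imread("pics/s0.png");b=cv2.imread("pics/t0.png")
def blob(im,n,x0,y0,x1,y1,lo,hi,pick=None):
    h=cv2.cvtColor(im[y0:y1,x0:x1],cv2.COLOR_BGR2HSV);m=cv2.inRange(h,lo,hi)
    c=cv2.findContours(m,cv2.RETR_EXTERNAL,cv2.CHAIN_APPROX_NONE)[0]
    c=max(c,key=cv2.contourArea).reshape(-1,2)+[x0,y0]
    hu=cv2.convexHull(c.astype(np.int32));M=cv2.moments(hu);r=cv2.minAreaRect(hu)
    ctr=np.array([M["m10"],M["m01"]])/M["m00"]
    print(n,ctr.round(1),cv2.boxPoints(r).round(1).tolist());return ctr,cv2.boxPoints(r)
Y=((22,150,150),(32,255,255))
t,bt=blob(b,"top handle",440,250,462,275,*Y); s,bs=blob(a,"sc handle",200,265,228,290,*Y)
print("grip top",tri(("top",*t),("scene",*s)), "manual",tri(("top",451.4,262.8),("scene",214.2,277.4)))
c=[onz("top",405+u/5,230+(v-300)/5,.165)[:2] for u,v in[(203,429),(268,429),(262,500),(197,496)]]
print("handle corners",np.round(c,4).tolist())
c=np.array([onz("top",405+u/5,230+(v-300)/5,.085)[:2] for u,v in[(78,403),(253,370),(293,540),(115,580)]])
print("stand",c.round(4).tolist(),c.mean(0))
for i in range(4):
    e=c[(i+1)%4]-c[i];print("stand edge",np.linalg.norm(e),np.degrees(np.arctan2(e[1],e[0])))
G=((12,110,120),(24,255,255))
print("screw",tri(("top",335.2,243.2),("scene",320.6,264)),onz("top",335.2,243.2,.0685),onz("scene",320.6,264,.0685))
for u,v in[(580,341),(571,547)]: print("scr",onz("top",300+(u-400)/5,215+(v-300)/5,.052))
B=((100,120,60),(130,255,255))
h=cv2.inRange(cv2.cvtColor(b,cv2.COLOR_BGR2HSV),*B)
for q in cv2.findContours(h,cv2.RETR_EXTERNAL,cv2.CHAIN_APPROX_NONE)[0]:
    if cv2.contourArea(q)>80:
        x=q.reshape(-1,2);x0=x.mean(0);print("blue",x0,x.min(0),x.max(0),onz("top",*x0,.10),onz("top",*x0,.17))
o=manip.get_obs();from scipy.spatial.transform import Rotation as R;print(R.from_quat(o["ee_rot"]).as_matrix().round(3).tolist())
E
```

```text
top handle [450.7 262.5] [[444.0, 256.0], [457.0, 256.0], [457.0, 269.0], [444.0, 269.0]]
sc handle [212.8 279. ] [[204.0, 283.20001220703125], [205.1999969482422, 274.79998779296875], [223.10000610351562, 277.1000061035156], [222.0, 285.6000061035156]]
grip top (array([ 0.51343911, -0.26761418,  0.15642699]), np.float64(0.0028934975792141854)) manual (array([ 0.5137334 , -0.26635757,  0.16051452]), np.float64(0.001110494769895372))
handle corners [[0.5284, -0.2538], [0.528, -0.2816], [0.4976, -0.2777], [0.4997, -0.25]]
stand [[0.5462, -0.2179], [0.5603, -0.2999], [0.4809, -0.3149], [0.4637, -0.232]] [ 0.51277552 -0.26616895]
stand edge 0.08325093201499392 -80.25952694212918
stand edge 0.0808389293050043 -169.3067905538814
stand edge 0.08471936378349916 101.69659222444619
stand edge 0.08371960518128373 9.68921077793618
screw (array([ 0.56883363, -0.01933744,  0.06366786]), np.float64(0.00027522935076916636)) [ 0.56848677 -0.01914315  0.0685    ] [ 0.57210967 -0.02297257  0.0685    ]
scr [ 0.61881139 -0.02232494  0.052     ]
scr [ 0.51870302 -0.01609736  0.052     ]
blue [443.78723404 314.27659574] [437 308] [450 321] [ 0.39945496 -0.26179367  0.1       ] [ 0.40463723 -0.24345148  0.17      ]
blue [483.06976744 309.55813953] [475 302] [491 317] [ 0.40874364 -0.35097526  0.1       ] [ 0.41327803 -0.32641272  0.17      ]
blue [500.65789474 271.89473684] [492 264] [509 280] [ 0.49333188 -0.39516067  0.1       ] [ 0.4919663  -0.36751622  0.17      ]
[[0.362, -0.932, -0.0], [-0.932, -0.362, 0.001], [-0.001, 0.0, -1.0]]
```

servo_tool([
  {"travel":[-17.4,-34.7,-3]},
  {"travel":[-17.4,-34.7,-3]},
  {"travel":[-17.4,-34.7,-3]},
  {"travel":[-17.4,-34.7,-3]},
  {"travel":[-17.4,-34.7,-3]},
  {"travel":[-17.4,-34.7,-3]},
  {"travel":[-17.4,-34.7,-3]},
  {"travel":[-17.4,-34.7,-3]},
  {"travel":[-17.4,-34.7,-3]},
  {"travel":[-17.4,-34.7,-3]},
  {"travel":[-17.4,-34.7,-3]},
], claw=0, squeeze=90)

```text
$.moves[0]: bad value
```

servo_tool([
  {"dr":[0,0,-9.1]},
  {"dr":[0,0,-9.1]},
  {"dr":[0,0,-9.1]},
  {"dr":[0,0,-9.1]},
  {"dr":[0,0,-9.1]},
  {"dr":[0,0,-9.1]},
  {"dr":[0,0,-9.1]},
  {"travel":[0,0,0]},
])

```text
$.moves[0]: bad value
```

```bash
cat >> h.py <<'E'
from scipy.spatial.transform import Rotation as R
def to(x,y,z,tcp=None):
    o=manip.get_obs();M=R.from_quat(o["ee_rot"]).as_matrix()
    print("t",o["clock"],"pos",np.round(o["position"],4),"yaw %.1f tilt %s q7 %.2f F %s"%(np.degrees(np.arctan2(M[1,0],M[0,0])),np.degrees(M[:2,2]).round(2),o["joint_pos"][6],np.round(o["ft_force"],1)))
    print("delta tool mm",(M.T@(np.array([x,y,z])-o["position"])*1000).round(1))
E
python3 - <<'E'
from h import *
to(.513,-.266,.24)
a=manip.camera("scene");cv2.imwrite("pics/s1.png",cv2.resize(a[150:400,100:400],None,fx=2,fy=2))
E
```

```text
t 0.1 pos [ 0.2263 -0.5822  0.2306] yaw -68.8 tilt [-0.03  0.06] q7 -0.09 F [ 0.6 -0.5 -0.7]
delta tool mm [-190.9 -381.8   -9.2]
```

View pics/s1.png

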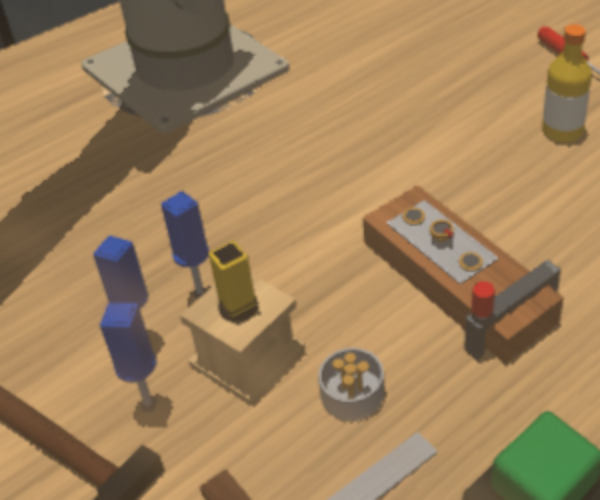

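Both calls were refused, presumably because each row needs both fields, so the picture shows the scene unchanged and the arm not moved. I'll resend with both.

servo_tool([
  {"travel":[-17.4,-34.7,-3],"dr":[0,0,0]},
  {"travel":[-17.4,-34.7,-3],"dr":[0,0,0]},
  {"travel":[-17.4,-34.7,-3],"dr":[0,0,0]},
  {"travel":[-17.4,-34.7,-3],"dr":[0,0,0]},
  {"travel":[-17.4,-34.7,-3],"dr":[0,0,0]},
  {"travel":[-17.4,-34.7,-3],"dr":[0,0,0]},
  {"travel":[-17.4,-34.7,-3],"dr":[0,0,0]},
  {"travel":[-17.4,-34.7,-3],"dr":[0,0,0]},
  {"travel":[-17.4,-34.7,-3],"dr":[0,0,0]},
  {"travel":[-17.4,-34.7,-3],"dr":[0,0,0]},
  {"travel":[-17.4,-34.7,-3],"dr":[0,0,0]},
], claw=0, squeeze=90)

```text
clock: 1.52
position: [0.5135, -0.2649, 0.2642]
ee_rot: [0.825, -0.565, -0.0, 0.0]
ft_force: [0.1, 0.1, -0.0]
grip_width: 1.004
```

servo_tool([
  {"travel":[0,0,0],"dr":[0,0,-9.1]},
  {"travel":[0,0,0],"dr":[0,0,-9.1]},
  {"travel":[0,0,0],"dr":[0,0,-9.1]},
  {"travel":[0,0,0],"dr":[0,0,-9.1]},
  {"travel":[0,0,0],"dr":[0,0,-9.1]},
  {"travel":[0,0,0],"dr":[0,0,-9.1]},
  {"travel":[0,0,0],"dr":[0,0,-9.1]},
  {"travel":[0,0,0],"dr":[0,0,0]},
])

```text
clock: 2.52
position: [0.5127, -0.2658, 0.2641]
ee_rot: [0.999, -0.045, -0.0, -0.0]
ft_force: [0.6, 0.5, 0.9]
grip_width: 1.001
```

```bash
python3 - <<'E'
from h import *
to(.513,-.266,.24)
a=manip.camera("scene");cv2.imwrite("pics/s2.png",cv2.resize(a[150:400,100:400],None,fx=2,fy=2))
E
```

```text
t 2.525 pos [ 0.5127 -0.2658  0.2641] yaw -5.1 tilt [-0.02  0.01] q7 0.23 F [0.6 0.5 0.9]
delta tool mm [ 0.3  0.2 24.1]
```

View pics/s2.png

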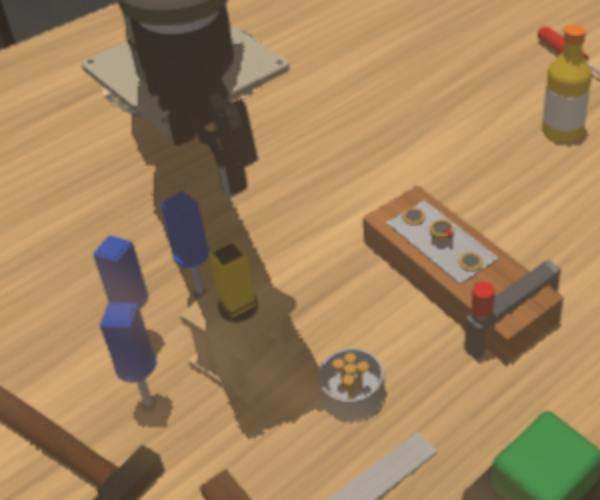

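The open gripper is over the driver, its tip near crop (235,185), with nothing disturbed. I'll descend and grip.

servo_tool([
  {"travel":[0,0,18.5],"dr":[0,0,0]},
  {"travel":[0,0,18.5],"dr":[0,0,0]},
  {"travel":[0,0,18.5],"dr":[0,0,0]},
  {"travel":[0,0,18.5],"dr":[0,0,0]},
  {"travel":[0,0,18.5],"dr":[0,0,0]},
  {"travel":[0,0,18.5],"dr":[0,0,0]},
  {"travel":[0,0,18.5],"dr":[0,0,0]},
  {"travel":[0,0,18.5],"dr":[0,0,0]},
  {"travel":[0,0,0],"dr":[0,0,0]},
])

```text
clock: 3.7
position: [0.512, -0.2654, 0.1146]
ee_rot: [0.999, -0.044, -0.001, -0.001]
ft_force: [0.1, -0.3, 0.8]
grip_width: 0.998
```

servo_tool([
  {"travel":[0,0,0],"dr":[0,0,0]},
  {"travel":[0,0,0],"dr":[0,0,0]},
  {"travel":[0,0,0],"dr":[0,0,0]},
  {"travel":[0,0,0],"dr":[0,0,0]},
  {"travel":[0,0,0],"dr":[0,0,0]},
  {"travel":[0,0,0],"dr":[0,0,0]},
  {"travel":[0,0,0],"dr":[0,0,0]},
  {"travel":[0,0,0],"dr":[0,0,0]},
], claw=1, squeeze=90)

```text
clock: 4.7
position: [0.5133, -0.266, 0.117]
ee_rot: [0.999, -0.044, 0.001, 0.0]
ft_force: [-1.4, 1.2, 5.9]
grip_width: 0.34
```

```bash
python3 - <<'E'
from h import *
to(.513,-.266,.116)
E
```

```text
t 4.7 pos [ 0.5133 -0.266   0.117 ] yaw -5.1 tilt [ 0.06 -0.03] q7 0.19 F [-1.4  1.2  5.9]
delta tool mm [-0.3  0.1  1. ]
```

servo_tool([
  {"travel":[0,0,-10],"dr":[0,0,0]},
  {"travel":[0,0,-20],"dr":[0,0,0]},
  {"travel":[0,0,-20],"dr":[0,0,0]},
  {"travel":[0,0,-20],"dr":[0,0,0]},
  {"travel":[0,0,-20],"dr":[0,0,0]},
  {"travel":[0,0,-20],"dr":[0,0,0]},
  {"travel":[0,0,0],"dr":[0,0,0]},
  {"travel":[0,0,0],"dr":[0,0,0]},
])

```text
clock: 5.7
position: [0.5125, -0.2657, 0.2255]
ee_rot: [0.999, -0.044, -0.001, -0.0]
ft_force: [-0.8, -0.5, -1.0]
grip_width: 0.343
```

```bash
python3 - <<'E'
from h import *
to(.569,-.0193,.22)
a=manip.camera("scene");b=manip.camera("top")
cv2.imwrite("pics/s3.png",np.hstack([cv2.resize(a[140:360,120:300],None,fx=2,fy=2),cv2.resize(b[180:400,350:550],None,fx=2,fy=2)]))
E
```

```text
t 5.7 pos [ 0.5125 -0.2657  0.2255] yaw -5.1 tilt [-0.06  0.02] q7 0.22 F [-0.8 -0.5 -1. ]
delta tool mm [  34.6 -250.4    5.5]
```

View pics/s3.png

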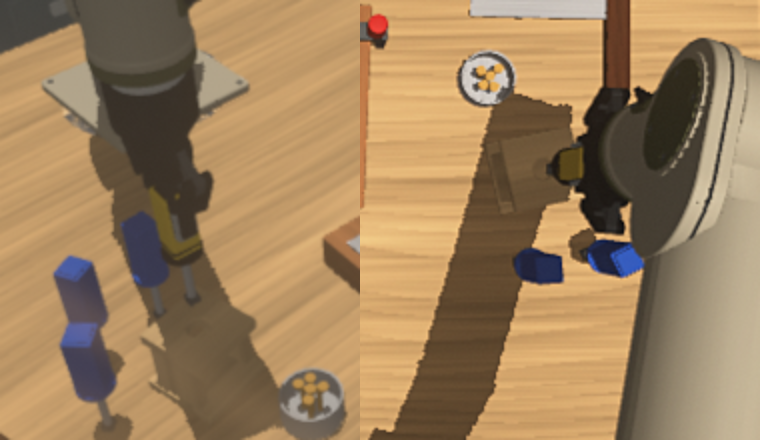

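The driver is held upright and its bit is clear of the stand, tip near scene (216,290). Next I'll carry it over the screw and wind the wrist back for a long clockwise stroke.

servo_tool([
  {"travel":[5,-36,0],"dr":[0,0,0]},
  {"travel":[5,-36,0],"dr":[0,0,0]},
  {"travel":[5,-36,0],"dr":[0,0,0]},
  {"travel":[5,-36,0],"dr":[0,0,0]},
  {"travel":[5,-36,0],"dr":[0,0,0]},
  {"travel":[5,-36,0],"dr":[0,0,0]},
  {"travel":[5,-34,0],"dr":[0,0,0]},
  {"travel":[0,0,0],"dr":[0,0,-10]},
  {"travel":[0,0,0],"dr":[0,0,-10]},
  {"travel":[0,0,0],"dr":[0,0,-10]},
])

```text
clock: 7.05
position: [0.5694, -0.0198, 0.2255]
ee_rot: [0.976, 0.219, -0.001, -0.0]
ft_force: [0.5, -1.2, -0.0]
grip_width: 0.341
```

servo_tool([
  {"travel":[0,0,0],"dr":[0,0,-10.5]},
  {"travel":[0,0,0],"dr":[0,0,-10.5]},
  {"travel":[0,0,0],"dr":[0,0,-10.5]},
  {"travel":[0,0,0],"dr":[0,0,-10.5]},
  {"travel":[0,0,5],"dr":[0,0,-10.5]},
  {"travel":[0,0,10],"dr":[0,0,-10.5]},
  {"travel":[0,0,10],"dr":[0,0,-10.5]},
  {"travel":[0,0,10],"dr":[0,0,-10.5]},
  {"travel":[0,0,5],"dr":[0,0,-10.5]},
  {"travel":[0,0,0],"dr":[0,0,-10.5]},
  {"travel":[0,0,0],"dr":[0,0,0]},
  {"travel":[0,0,0],"dr":[0,0,0]},
])

```text
clock: 8.55
position: [0.5697, -0.0199, 0.186]
ee_rot: [0.425, 0.905, -0.0, -0.0]
ft_force: [-0.6, -0.4, -2.0]
grip_width: 0.342
```

```bash
python3 - <<'E'
from h import *
to(.569,-.0193,.18)
p=manip.get_obs()["position"];t=p-[0,0,.102]
a=manip.camera("scene");b=manip.camera("top")
for n in("scene","top"): print(n,"tip",proj(n,t).round(1),"rim",proj(n,np.array([.569,-.0193,.0685])).round(1))
u,v=proj("scene",t).astype(int);print(u,v)
cv2.imwrite("pics/s4.png",np.hstack([cv2.resize(a[220:320,280:360],None,fx=5,fy=5,interpolation=cv2.INTER_CUBIC),cv2.resize(b[200:300,300:360],None,fx=5,fy=5,interpolation=cv2.INTER_CUBIC)]))
E
```

```text
t 8.55 pos [ 0.5697 -0.0199  0.186 ] yaw 129.7 tilt [-0.02  0.01] q7 1.98 F [-0.6 -0.4 -2. ]
delta tool mm [ 0.9 -0.1  6. ]
scene tip [320.9 258. ] rim [320.7 262.6]
top tip [335.6 242.1] rim [335.3 243. ]
320 258
```

View pics/s4.png

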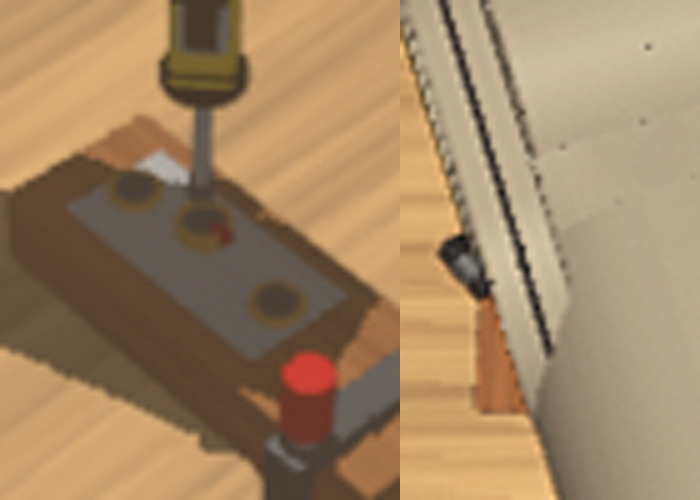

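The bit hovers over the screw, tip near scene (320.4,259.6) with the rim at (320.6,264). The gap between them matches the projected one, so it is centred; the top view is hidden by the arm. I'll descend gently.

servo_tool([
  {"travel":[0.8,0,5],"dr":[0,0,0]},
  {"travel":[0,0,5],"dr":[0,0,0]},
  {"travel":[0,0,3],"dr":[0,0,0]},
  {"travel":[0,0,1],"dr":[0,0,0]},
  {"travel":[0,0,0],"dr":[0,0,0]},
])

```text
clock: 9.28
position: [0.5693, -0.0193, 0.1723]
ee_rot: [0.423, 0.906, 0.0, 0.0]
ft_force: [-0.7, -0.2, -2.0]
grip_width: 0.342
```

servo_tool([
  {"travel":[0,0,1.5],"dr":[0,0,0]},
  {"travel":[0,0,1.5],"dr":[0,0,0]},
  {"travel":[0,0,0],"dr":[0,0,0]},
])

```text
clock: 9.65
position: [0.5693, -0.0193, 0.1692]
ee_rot: [0.423, 0.906, -0.0, -0.0]
ft_force: [0.3, -0.5, -1.6]
grip_width: 0.339
```

servo_tool([
  {"travel":[0,0,1],"dr":[0,0,0]},
  {"travel":[0,0,0],"dr":[0,0,0]},
  {"travel":[0,0,0],"dr":[0,0,0]},
])

```text
clock: 10.02
position: [0.5693, -0.0193, 0.1683]
ee_rot: [0.423, 0.906, -0.0, 0.0]
ft_force: [0.5, 0.1, -1.0]
grip_width: 0.339
```

servo_tool([
  {"travel":[0,0,1],"dr":[0,0,0]},
  {"travel":[0,0,0],"dr":[0,0,0]},
  {"travel":[0,0,0],"dr":[0,0,0]},
])

```text
clock: 10.4
position: [0.5693, -0.0193, 0.1673]
ee_rot: [0.423, 0.906, -0.0, 0.0]
ft_force: [-0.2, -0.2, -1.0]
grip_width: 0.34
```

servo_tool([
  {"travel":[0,0,1],"dr":[0,0,0]},
  {"travel":[0,0,0],"dr":[0,0,0]},
  {"travel":[0,0,0],"dr":[0,0,0]},
])

```text
clock: 10.78
position: [0.5694, -0.0192, 0.1667]
ee_rot: [0.423, 0.906, 0.0, 0.0]
ft_force: [-1.0, 0.0, 4.7]
grip_width: 0.342
```

servo_tool([
  {"travel":[0,0,1],"dr":[0,0,0]},
  {"travel":[0,0,0],"dr":[0,0,0]},
  {"travel":[0,0,0],"dr":[0,0,0]},
])

```text
clock: 11.15
position: [0.5696, -0.0191, 0.1664]
ee_rot: [0.423, 0.906, 0.0, 0.001]
ft_force: [-3.8, 0.2, 11.3]
grip_width: 0.339
```

servo_tool([
  {"travel":[0,0,0.7],"dr":[0,0,0]},
  {"travel":[0,0,0],"dr":[0,0,0]},
  {"travel":[0,0,0],"dr":[0,0,0]},
])

```text
clock: 11.52
position: [0.5698, -0.019, 0.1662]
ee_rot: [0.423, 0.906, 0.0, 0.001]
ft_force: [-4.7, -0.6, 16.4]
grip_width: 0.34
```

servo_tool([
  {"travel":[0,0,0.6],"dr":[0,0,0]},
  {"travel":[0,0,0],"dr":[0,0,0]},
  {"travel":[0,0,0.1],"dr":[0,0,6]},
  {"travel":[0,0,0.1],"dr":[0,0,6]},
  {"travel":[0,0,0.1],"dr":[0,0,6]},
])

```text
clock: 12.15
position: [0.57, -0.0187, 0.1657]
ee_rot: [0.561, 0.828, 0.0, 0.001]
ft_force: [-4.7, 0.9, 18.3]
grip_width: 0.34
```

servo_tool([
  {"travel":[0,0,0.13],"dr":[0,0,8]},
  {"travel":[0,0,0.13],"dr":[0,0,8]},
  {"travel":[0,0,0.13],"dr":[0,0,8]},
  {"travel":[0,0,0.13],"dr":[0,0,8]},
])

```text
clock: 12.65
position: [0.5702, -0.0184, 0.1653]
ee_rot: [0.768, 0.641, 0.001, 0.001]
ft_force: [-4.0, 1.6, 16.3]
grip_width: 0.339
```

servo_tool([
  {"travel":[0,0,0.5],"dr":[0,0,4]},
  {"travel":[0,0,0.35],"dr":[0,0,8]},
  {"travel":[0,0,0.16],"dr":[0,0,8]},
  {"travel":[0,0,0.16],"dr":[0,0,8]},
])

```text
clock: 13.15
position: [0.5707, -0.0183, 0.1647]
ee_rot: [0.9, 0.436, 0.002, 0.001]
ft_force: [-4.5, 0.8, 19.8]
grip_width: 0.345
```

servo_tool([
  {"travel":[0,0,0.16],"dr":[0,0,8]},
  {"travel":[0,0,0.16],"dr":[0,0,8]},
  {"travel":[0,0,0.16],"dr":[0,0,8]},
  {"travel":[0,0,0.16],"dr":[0,0,8]},
])

```text
clock: 13.65
position: [0.571, -0.0183, 0.1641]
ee_rot: [0.985, 0.171, 0.002, 0.0]
ft_force: [-2.8, 0.7, 19.0]
grip_width: 0.34
```

servo_tool([
  {"travel":[-0.5,0.1,0.25],"dr":[0,0,8]},
  {"travel":[-0.5,0,0.22],"dr":[0,0,8]},
  {"travel":[0,0,0.17],"dr":[0,0,8]},
  {"travel":[0,0,0.17],"dr":[0,0,8]},
])

```text
clock: 14.15
position: [0.5711, -0.0188, 0.1637]
ee_rot: [0.994, -0.107, 0.004, -0.001]
ft_force: [0.6, 1.6, 17.4]
grip_width: 0.338
```

servo_tool([
  {"travel":[0,0,0.16],"dr":[0,0,8]},
  {"travel":[0,0,0.16],"dr":[0,0,8]},
  {"travel":[0,0,0.16],"dr":[0,0,8]},
  {"travel":[0,0,0.16],"dr":[0,0,8]},
])

```text
clock: 14.65
position: [0.5713, -0.0193, 0.1632]
ee_rot: [0.926, -0.377, 0.004, -0.001]
ft_force: [1.5, -0.2, 17.4]
grip_width: 0.34
```

```bash
python3 - <<'E'
from h import *
to(.569,-.0193,.18)
a=manip.camera("scene")
cv2.imwrite("pics/s5.png",cv2.resize(a[230:300,285:365],None,fx=8,fy=8,interpolation=cv2.INTER_CUBIC))
E
```

```text
t 14.65 pos [ 0.5713 -0.0193  0.1632] yaw -44.3 tilt [ 0.45 -0.01] q7 -0.92 F [ 1.5 -0.2 17.4]
delta tool mm [ -1.5   1.5 -16.9]
```

View pics/s5.png

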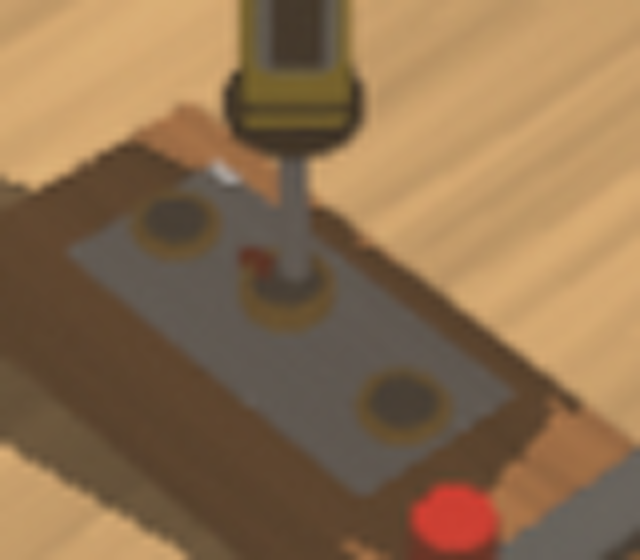

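The red mark is now at crop (257,258), up-left of the screw centre (287,285). That is the timber's −x side, so the screw has turned about 175° and follows the wrist almost 1:1. I'll continue another 80°.

servo_tool([
  {"travel":[0,0,0.4],"dr":[0,0,8]},
  {"travel":[0,0,0.3],"dr":[0,0,8]},
  {"travel":[0,0,0.16],"dr":[0,0,8]},
  {"travel":[0,0,0.16],"dr":[0,0,8]},
  {"travel":[0,0,0.16],"dr":[0,0,8]},
])

```text
clock: 15.32
position: [0.5712, -0.02, 0.1623]
ee_rot: [0.741, -0.671, 0.003, -0.002]
ft_force: [0.4, -0.7, 20.1]
grip_width: 0.343
```

servo_tool([
  {"travel":[0,0,0.16],"dr":[0,0,8]},
  {"travel":[0,0,0.16],"dr":[0,0,8]},
  {"travel":[0,0,0.16],"dr":[0,0,8]},
  {"travel":[0,0,0.16],"dr":[0,0,8]},
  {"travel":[0,0,0],"dr":[0,0,8]},
  {"travel":[0,0,0],"dr":[0,0,0]},
])

```text
clock: 16.08
position: [0.5706, -0.0204, 0.1616]
ee_rot: [-0.468, 0.884, -0.002, 0.002]
ft_force: [-2.2, -2.7, 21.8]
grip_width: 0.339
```

servo_tool([
  {"travel":[0,0,-3],"dr":[0,0,0]},
  {"travel":[0,0,-10],"dr":[0,0,0]},
  {"travel":[0,0,-15],"dr":[0,0,0]},
  {"travel":[0,0,-15],"dr":[0,0,0]},
  {"travel":[0,0,-19],"dr":[0,0,0]},
  {"travel":[0,0,0],"dr":[0,0,0]},
])

```text
clock: 16.82
position: [0.5693, -0.0196, 0.2222]
ee_rot: [-0.469, 0.883, -0.001, 0.001]
ft_force: [0.4, 0.4, -1.8]
grip_width: 0.347
```

```bash
python3 - <<'E'
from h import *
to(.513,-.266,.226)
a=manip.camera("scene")
cv2.imwrite("pics/s6.png",cv2.resize(a[200:300,270:370],None,fx=6,fy=6,interpolation=cv2.INTER_CUBIC))
E
```

```text
t 16.825 pos [ 0.5693 -0.0196  0.2222] yaw -124.1 tilt [ 0.19 -0.01] q7 -2.26 F [ 0.4  0.4 -1.8]
delta tool mm [235.7 -91.4  -3.9]
```

View pics/s6.png

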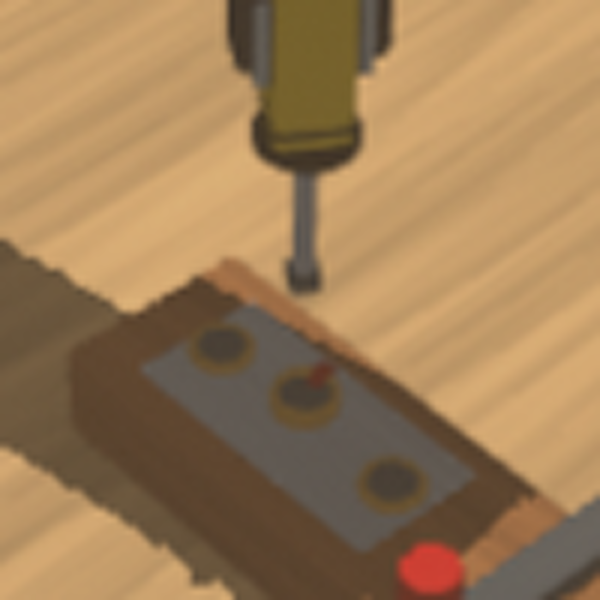

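The screw is lower, and its mark at crop (320,375) against centre (303,393) points to the timber's +y side, so it has turned about 255–260°. The driver is still straight in the jaws. Now I'll put it back in the yaw it had when I gripped it.

servo_tool([
  {"travel":[0,0,-1],"dr":[0,0,-9.92]},
  {"travel":[0,0,-1],"dr":[0,0,-9.92]},
  {"travel":[0,0,-1],"dr":[0,0,-9.92]},
  {"travel":[0,0,-1],"dr":[0,0,-9.92]},
  {"travel":[0,0,0],"dr":[0,0,-9.92]},
  {"travel":[0,0,0],"dr":[0,0,-9.92]},
  {"travel":[0,0,0],"dr":[0,0,-9.92]},
  {"travel":[0,0,0],"dr":[0,0,-9.92]},
  {"travel":[0,0,0],"dr":[0,0,-9.92]},
  {"travel":[0,0,0],"dr":[0,0,-9.92]},
  {"travel":[0,0,0],"dr":[0,0,-9.92]},
  {"travel":[0,0,0],"dr":[0,0,-9.92]},
])

```text
clock: 18.38
position: [0.568, -0.0197, 0.2233]
ee_rot: [0.999, -0.041, -0.001, 0.0]
ft_force: [0.3, -0.3, -2.0]
grip_width: 0.341
```

servo_tool([
  {"travel":[-5,36,0],"dr":[0,0,0]},
  {"travel":[-5,36,0],"dr":[0,0,0]},
  {"travel":[-5,36,0],"dr":[0,0,0]},
  {"travel":[-5,36,0],"dr":[0,0,0]},
  {"travel":[-5,36,0],"dr":[0,0,0]},
  {"travel":[-5,36,0],"dr":[0,0,0]},
  {"travel":[-4,34,0],"dr":[0,0,0]},
  {"travel":[0,0,0],"dr":[0,0,0]},
  {"travel":[0,0,0],"dr":[0,0,0]},
])

```text
clock: 19.5
position: [0.5126, -0.265, 0.2235]
ee_rot: [0.999, -0.044, -0.0, -0.0]
ft_force: [-0.3, 0.5, -1.8]
grip_width: 0.347
```

```bash
python3 - <<'E'
from h import *
to(.5128,-.2659,.117)
E
```

```text
t 19.5 pos [ 0.5126 -0.265   0.2235] yaw -5.0 tilt [-0.04  0.05] q7 0.25 F [-0.3  0.5 -1.8]
delta tool mm [  0.4   1.  106.5]
```

servo_tool([
  {"travel":[0.3,0.9,10],"dr":[0,0,0]},
  {"travel":[0,0,12],"dr":[0,0,0]},
  {"travel":[0,0,14],"dr":[0,0,0]},
  {"travel":[0,0,14],"dr":[0,0,0]},
  {"travel":[0,0,14],"dr":[0,0,0]},
  {"travel":[0,0,14],"dr":[0,0,0]},
  {"travel":[0,0,14],"dr":[0,0,0]},
  {"travel":[0,0,8],"dr":[0,0,0]},
  {"travel":[0,0,2],"dr":[0,0,0]},
  {"travel":[0,0,0],"dr":[0,0,0]},
  {"travel":[0,0,0],"dr":[0,0,0]},
])

```text
clock: 20.88
position: [0.5132, -0.2668, 0.1227]
ee_rot: [0.999, -0.044, 0.0, 0.0]
ft_force: [-0.4, 0.0, -1.0]
grip_width: 0.34
```

servo_tool([
  {"travel":[0,0,1.5],"dr":[0,0,0]},
  {"travel":[0,0,1.5],"dr":[0,0,0]},
  {"travel":[0,0,0],"dr":[0,0,0]},
  {"travel":[0,0,0],"dr":[0,0,0]},
])

```text
clock: 21.38
position: [0.5129, -0.2666, 0.1191]
ee_rot: [0.999, -0.044, 0.0, 0.0]
ft_force: [-1.1, -0.6, -1.5]
grip_width: 0.34
```

servo_tool([
  {"travel":[0,0,1],"dr":[0,0,0]},
  {"travel":[0,0,1],"dr":[0,0,0]},
  {"travel":[0,0,0],"dr":[0,0,0]},
  {"travel":[0,0,0],"dr":[0,0,0]},
])

```text
clock: 21.88
position: [0.5128, -0.2667, 0.1171]
ee_rot: [0.999, -0.044, 0.0, 0.0]
ft_force: [0.2, 0.5, -0.8]
grip_width: 0.342
```

servo_tool([
  {"travel":[0,0,0.7],"dr":[0,0,0]},
  {"travel":[0,0,0],"dr":[0,0,0]},
  {"travel":[0,0,0],"dr":[0,0,0]},
])

```text
clock: 22.25
position: [0.5129, -0.2666, 0.117]
ee_rot: [0.999, -0.044, 0.0, 0.0]
ft_force: [-2.4, 1.4, 5.5]
grip_width: 0.34
```

Seated: contact is at TCP z = 0.117, the same height as at the grasp. I'll release, retreat straight up and check.

servo_tool([
  {"travel":[0,0,0],"dr":[0,0,0]},
  {"travel":[0,0,0],"dr":[0,0,0]},
  {"travel":[0,0,0],"dr":[0,0,0]},
  {"travel":[0,0,0],"dr":[0,0,0]},
  {"travel":[0,0,0],"dr":[0,0,0]},
  {"travel":[0,0,0],"dr":[0,0,0]},
  {"travel":[0,0,0],"dr":[0,0,0]},
  {"travel":[0,0,0],"dr":[0,0,0]},
], claw=0)

```text
clock: 23.25
position: [0.5128, -0.2666, 0.1164]
ee_rot: [0.999, -0.044, 0.0, 0.0]
ft_force: [0.0, 0.6, 0.0]
grip_width: 1.002
```

servo_tool([
  {"travel":[0,0,-10],"dr":[0,0,0]},
  {"travel":[0,0,-20],"dr":[0,0,0]},
  {"travel":[0,0,-25],"dr":[0,0,0]},
  {"travel":[0,0,-30],"dr":[0,0,0]},
  {"travel":[0,0,-30],"dr":[0,0,0]},
  {"travel":[0,0,-30],"dr":[0,0,0]},
  {"travel":[0,0,-10],"dr":[0,0,0]},
  {"travel":[0,0,0],"dr":[0,0,0]},
])

```text
clock: 24.25
position: [0.513, -0.2667, 0.2716]
ee_rot: [0.999, -0.044, 0.0, 0.0]
ft_force: [-0.1, -0.0, -0.2]
grip_width: 1.0
```

```bash
python3 - <<'E'
from h import *
to(.513,-.266,.27)
a=manip.camera("scene")
cv2.imwrite("pics/s7.png",np.hstack([cv2.resize(a[240:350,130:260],None,fx=3,fy=3,interpolation=cv2.INTER_CUBIC),cv2.resize(a[230:340,270:400],None,fx=3,fy=3,interpolation=cv2.INTER_CUBIC)]))
E
```

```text
t 24.25 pos [ 0.513  -0.2667  0.2716] yaw -5.0 tilt [ 0.04 -0.02] q7 0.25 F [-0.1 -0.  -0.2]
delta tool mm [-0.  -0.7  1.6]
```

View pics/s7.png

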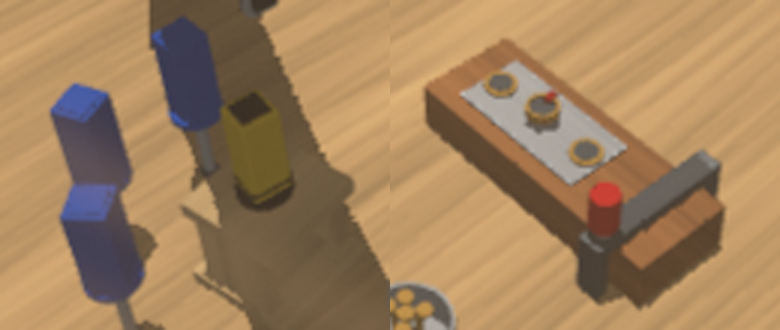

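The yellow driver stands upright with its flange on the stand top, handle top at crop (250,108), and its pose matches the start. The mark at crop (551,97) reads about 252° clockwise. The three blue drivers, the tin, the clamp and the other screws in view are undisturbed.

```bash
python3 -c "
from workcell import manip
print(manip.hand_in())"
```

```text
the job is handed in; nothing more can be done
None
```

The brass screw is driven about 250° clockwise, roughly 0.7 of a turn, and the yellow screwdriver is back in its stand. I handed the job in at about 24 s of the 72 s allowed.

- **Drive:** I turned it in one continuous clockwise stroke of about 254° at the wrist. The vertical force readings were 16–22 N, and with the driver's weight added the push was about 18–24 N. Two readings, around 16–17.5 N, put it at or just under the advised 19 N. The screw still followed the wrist: the red mark read about 175° partway and about 252° at the end. I lifted the bit clear before turning back.
- **Return:** The driver seated at the same tool height as when I gripped it (z = 0.117 m) and looks upright, with its flange on the stand top. After release the gripper touches nothing.
- **Bystanders:** The last crop showed the three blue drivers, the tin, the clamp and the other screws undisturbed. I did not re-check the items outside that crop, but the arm went nowhere near them.
- **Disagreements:** The two cameras differed by 3–5 mm on where the screw was. I settled it by comparing the bit with the rim in the same picture. The first two move calls were refused because rows need both fields, with no effect.

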